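# Stow the loose weld sleeves in the divided tote

## Robot

A 6-joint arm with a two-finger parallel gripper is mounted at the origin on the work surface. World frame = base frame: x ahead of the robot, y to its left, z up, the work surface at z = 0. Lengths are in m, angles in degrees, forces in N, time in s.
With the tool pointing down it reaches from about 0.375 to 0.9 m from the base axis. Payload 3.1 kg.
Tool frame: the origin (TCP) lies on the centre line of the jaws, within the pads' length; the fingertips stand 25 mm ahead of it and the grasp point (between the pads) lies 6 mm ahead of it; y points along the fingers, x is the direction in which the jaws open and shut, and the axes are right-handed (so a half turn about y gives the same grasp; the last joint's range is limited). The gripper opens to 87 mm and grips with 3 to 60 N. Pads are 19 mm wide; open, the fingers measure 117 mm over their backs; the gripper's body (75 mm by 190 mm) begins 51 mm behind the grasp point.
Start: joints at [59.33, 30.224, 82.088, -0, 67.689, -10.227], TCP at [0.218, 0.586, 0.221] pointing down, gripper open.
Joint ranges: [-176.69, 176.69], [-43.24, 126.21], [12.49, 139.97], [-82, 262], [0, 151.66], [-163.58, 163.58]. Speed limits (degrees/s): [159.86, 159.86, 180, 180, 180, 180].

## Interface

Orientations are given as a 3x3 rotation matrix whose columns are the frame's x, y, z axes.
In Python, from rig import * gives the robot as it stands.
- The arm moves only by the tool play_rows, never from a script. Its argument "commands" is a list of rows, each a list of 2 entries, a list of its own where there are three numbers: the shift along the world's x, y, z in m, then the turn, a rotation vector about the world's x, y, z in rad. A call has 1 to 10 rows; each row is the pose to reach, as a shift and turn from the pose commanded when the call began; what a row does not reach only later rows make up. A row lasts 1/8 s, in which the tool goes at most 62.5 mm and 10.7 degrees, less where a joint would pass 70% of its speed; a pose out of reach is approached as far as the arm can. A call with a gripper value outside its range is refused whole. "gripper" is the finger opening in m, from 0 to 0.087, set as the call begins (left out, the last holds). The fingers move at their own pace and stop on an object; the grip force is fixed at half the most. Time passes only in rows, so rows that repeat a pose let the fingers close. It gives the time, the measured TCP pose, the force and the opening at its end, in the units of the state.
- read_state(): the state, without advancing time (a new reading comes with each control period).
- capture(name): name is "side" or "top"; returns a dict with "frame" (384x512x3 uint8, red, green, blue), "depth" (384x512 float32, m along the optical axis (not along the pixel's ray), 0 where there is no reading), "mtx" (3x3 intrinsics, pixels), "cam_to_world" (4x4, takes a point from camera to world coordinates). Camera axes: x right, y down, z forward; pixel columns grow to the right and rows downward; lengths in m; the calibration is good to about 2 mm. A picture is of the moment at which its call begins.
- hand_in(): hands the job in, once; it reports no verdict.
The state is a dict: "time_s": time; "joint_positions": joint angles; "qvel": joint speeds; "tau": joint torques, N m; "position": TCP position; "tcp_rot": TCP orientation; "force": force on the tool from outside, world axes, zero at the start; "moment": the same for the moment, N m; "opening": opening from 0.0 (shut) to 1.0 (fully open).
Only numpy, scipy, OpenCV 4.12 (cv2) and the standard library are available. Lean on these libraries where they do the work, as an engineer would, in place of code of your own. Each camera call takes 0.05 s, during which the arm holds its last target. There are 200 camera calls.

## Task

Put the two loose steel sleeves from the welding table into the blue divided tote, the large one in the large compartment and the small one in the small compartment. Stand each upright on the compartment floor, setting it down rather than dropping it, and let go. Leave the copper sleeve, the steel sleeve already in the tote, the magnet square and the brush where they are.

Things in the scene. Friction and masses are not known exactly. Their poses are not given: they have to be found in the camera images.
- sleeve_large: Large loose steel sleeve, to be stowed: short steel tube standing upright on its flange, tube outside diameter 56 mm, height 65 mm, open at both ends; round flange 68 mm across and 8 mm thick at the foot. Origin: centre of the underside; z runs up along the tube. Tube wall 5 mm. Starts on the table. Weighs about 0.3 to 0.6 kg.
- sleeve_small: Small loose steel sleeve, to be stowed: short steel tube standing upright on its flange, tube outside diameter 32 mm, height 60 mm, open at both ends; round flange 42 mm across and 8 mm thick at the foot. Origin: centre of the underside; z runs up along the tube. Tube wall 4 mm. Starts on the table. Weighs about 0.1 to 0.25 kg.
- sleeve_medium: Medium steel sleeve that already stands in the tote's middle compartment, loose; leave it: short steel tube standing upright on its flange, tube outside diameter 44 mm, height 62 mm, open at both ends; round flange 54 mm across and 8 mm thick at the foot. Origin: centre of the underside; z runs up along the tube. 
- copper_sleeve: Copper sleeve standing loose on the table; leave it: short copper tube standing upright on its flange, tube outside diameter 44 mm, height 50 mm, open at both ends; round flange 54 mm across and 8 mm thick at the foot. Origin: centre of the underside; z runs up along the tube. 
- magnet_square: Red triangular welding magnet lying loose on the table, 90 x 90 mm legs, 20 mm high; leave it. Origin at the centre of its 90 mm square outline, at the underside.
- wire_brush: Flat brush, wooden handle and grey bristle head, about 200 mm long overall, lying loose on the table beside the tote; leave it. Origin on its underside, handle towards its -x.
- tote: Blue open tote fixed to the table, 254 mm long (its x) by 104 mm wide (its y), can stand at any yaw. All walls and dividers are 30 mm high from the table and 4 mm thick, the floor is 4 mm thick. Three compartments in a row along its x: large at -x, medium in the middle, small at +x. Origin: centre of the underside, on the table.
- tote_large (a point): Centre of the floor of the large compartment (96 mm along the tote's x by 96 mm along its y inside, 26 mm deep), on top of the floor. Axes as the tote's.
- tote_small (a point): Centre of the floor of the small compartment (64 mm along the tote's x by 96 mm along its y inside, 26 mm deep), on top of the floor. Axes as the tote's. The medium sleeve's axis stands about 75 mm away along the tote's -x (about 91 mm from the centre of the large compartment, along +x).
Mind the look-alikes: they are no part of the job. What is shaped like the sleeve_large but black or green is not meant.

How it is judged (in metres and radians):
At the end, for the whole second after the job is handed in: Large sleeve within 22 mm (both ways) of the large compartment's centre, small one within 18 mm (along the row) and 34 mm (across) of the small one's; undersides within 8 mm of the floor, upright within 0.17 rad, at rest, released. The four others within 30 mm of their starts (x of sleeve_large in the frame of tote_large between -0.022 and 0.022 m and y of sleeve_large in the frame of tote_large between -0.022 and 0.022 m and z of sleeve_large in the frame of tote_large below 0.008 m and angle between each of sleeve_large, sleeve_small's own z axis and vertical below 0.17 rad and linear speed of each of sleeve_large, sleeve_small below 0.02 m/s and contact force between the fingers and sleeve_large below 0.1 N and x of sleeve_small in the frame of tote_small between -0.018 and 0.018 m and y of sleeve_small in the frame of tote_small between -0.034 and 0.034 m and z of sleeve_small in the frame of tote_small below 0.008 m and contact force between the fingers and sleeve_small below 0.1 N and distance of each of sleeve_medium, copper_sleeve, magnet_square, wire_brush from where it was at the start of the episode below 0.03 m); the robot touches nothing.
It fails at once if the large sleeve let go of or dropped more than 40 mm above the table (height (world z) of sleeve_large above 0.04 m and contact force between the fingers and sleeve_large below 0.05 N).
It fails at once if the small sleeve let go of or dropped more than 40 mm above the table (height (world z) of sleeve_small above 0.04 m and contact force between the fingers and sleeve_small below 0.05 N).
It fails at once if one of the other objects moved more than 30 mm (distance of any of sleeve_medium, copper_sleeve, magnet_square, wire_brush from where it was at the start of the episode above 0.03 m).
It also fails if it takes over 53 s, if anything falls off the work surface, if the arm or the gripper's body presses on something with over 40 N, if the wrist force passes 120 N, or if a joint passes its speed limit or range.

## Working session

There is one attempt and no reset: what is moved stays moved. The work goes in short steps, Python scripts to look and compute and a tool call to move; the robot and the scene stay as the last step left them, time stands still between calls to the robot, and variables do not carry over. Pictures are saved under pics/ and viewed, about 8 in all and at most 12, crops included, and the job is handed in when it is done.

Besides the shell and the picture viewer there is one more tool, called after ">>>" by a JSON object that holds its "api" and its "payload". play_rows: Moves the arm, as the interface text tells. Its arguments: {"type":"object","properties":{"commands":{"type":"array"},"gripper":{"type":"number"}},"required":["commands"]}

```bash
mkdir -p pics; ls; cat > h.py <<'E'
from rig import *
import numpy as np, cv2
def cap(n,save=None):
    c=capture(n)
    if save: cv2.imwrite(f'pics/{save}.png',cv2.cvtColor(c['frame'],cv2.COLOR_RGB2BGR))
    return c
def ray(c,u,v,z):
    T=c['cam_to_world'];d=T[:3,:3]@np.linalg.solve(c['mtx'],[u,v,1]);o=T[:3,3]
    return o+d*(z-o[2])/d[2]
def cloud(c):
    d=c['depth'];v,u=np.indices(d.shape);K=c['mtx']
    p=np.stack([(u-K[0,2])/K[0,0]*d,(v-K[1,2])/K[1,1]*d,d],-1)
    P=p@c['cam_to_world'][:3,:3].T+c['cam_to_world'][:3,3]
    P[d==0]=np.nan
    return P
E
python3 - <<'E'
from h import *
for n in('top','side'):
    c=cap(n,n+'0'); print(n,c['cam_to_world'].round(3).tolist(),c['mtx'].round(1).tolist())
a=[cv2.imread(f'pics/{n}0.png') for n in('top','side')]
s=read_state();print(s['tcp_rot'],s['opening'],s['time_s'])
E
```

```text
pics
top [[0.03, -0.994, 0.101, 0.402], [-1.0, -0.03, -0.0, 0.019], [0.003, -0.101, -0.995, 1.274], [0.0, 0.0, 0.0, 1.0]] [[408.0, 0.0, 252.5], [0.0, 408.0, 197.0], [0.0, 0.0, 1.0]]
side [[0.971, -0.172, 0.169, 0.319], [-0.24, -0.641, 0.729, -0.997], [-0.017, -0.748, -0.664, 0.989], [0.0, 0.0, 0.0, 1.0]] [[477.7, 0.0, 258.5], [0.0, 477.7, 190.4], [0.0, 0.0, 1.0]]
[[ 3.49292229e-01 -9.98924498e-04 -9.37013309e-01]
 [ 9.37011803e-01 -1.71330808e-03  3.49293494e-01]
 [-1.95431030e-03 -9.99998033e-01  3.37558848e-04]] 0.9978666326606584 0.1
```

View pics/top0.png

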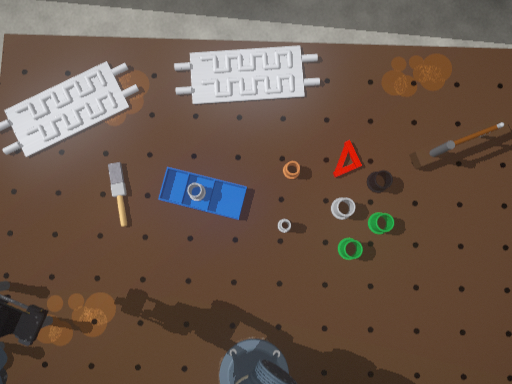

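View pics/side0.png

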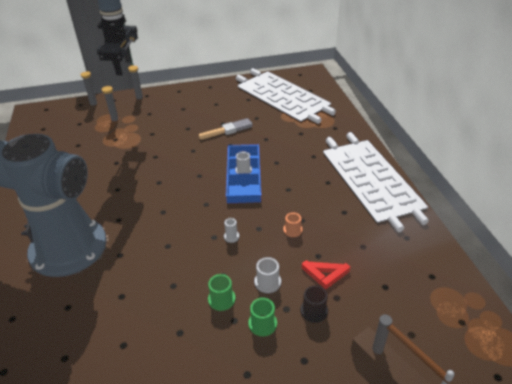

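Top view candidates: white/steel ring (343,208) is the large one; green ones at (381,223) and (350,249) and the black one at (379,181) are look-alikes. The small steel sleeve is at (284,226), the copper one at (291,170). The tote is near (203,193) with its larger end to the right, and the medium sleeve at (196,191). Next I'll measure and take an enlarged crop.

```bash
cat >> h.py <<'E'
def ring(c,P,u,v,h,r,box=16):
    """centre of tube top: rim points from depth -> min enclosing circle, plus bright-mask ray centre"""
    s=np.s_[v-box:v+box,u-box:u+box];Q=P[s].reshape(-1,3)
    Q=Q[np.abs(Q[:,2]-h)<.012]
    (x,y),R=cv2.minEnclosingCircle(Q[:,:2].astype(np.float32))
    return np.round([x,y,R,len(Q),np.median(Q[:,2])],4)
E
python3 - <<'E'
from h import *
c=cap('top');P=cloud(c)
for n,u,v,h,b in(('large',343,208,.065,16),('small',284,226,.06,11),('copper',291,170,.05,13),('medium',196,191,.066,13),('green1',381,223,.065,16),('green2',350,249,.065,16),('black',379,181,.065,16)):
    print(n,ring(c,P,u,v,h,0,b))
hsv=cv2.cvtColor(c['frame'],cv2.COLOR_RGB2HSV)
m=cv2.inRange(hsv,(100,120,60),(130,255,255))
cn=max(cv2.findContours(m,0,1)[0],key=cv2.contourArea)
pts=np.array([ray(c,u,v,.03) for u,v in cn[:,0,:]])
box=cv2.minAreaRect((pts[:,:2]).astype(np.float32));print(box);print(cv2.boxPoints(box))
D=P[...,2]
f=c['frame'][...,::-1]
cv2.imwrite('pics/crop.png',cv2.resize(f[140:270,150:410],None,fx=3,fy=3,interpolation=2))
# red magnet, for clearance
m=cv2.inRange(c['frame'],(180,0,0),(255,80,80));v,u=np.nonzero(m[130:190,320:370]);print('mag',[ray(c,a+320,b+130,.02)[:2].round(3) for a,b in((u.min(),v[u.argmin()]),(u.max(),v[u.argmax()]),(u[v.argmin()],v.min()),(u[v.argmax()],v.max()))])
E
```

```text
large [ 5.060e-01 -2.599e-01  2.820e-02  1.090e+02  6.330e-02]
small [ 4.478e-01 -8.180e-02  1.580e-02  4.500e+01  5.880e-02]
copper [ 6.220e-01 -1.005e-01  2.200e-02  7.700e+01  4.780e-02]
medium [5.438e-01 1.924e-01 2.200e-02 6.700e+01 6.400e-02]
green1 [ 4.640e-01 -3.751e-01  2.830e-02  1.230e+02  6.320e-02]
green2 [ 3.825e-01 -2.822e-01  2.830e-02  1.190e+02  6.350e-02]
black [ 5.928e-01 -3.718e-01  2.820e-02  1.170e+02  6.280e-02]
((0.5373041033744812, 0.17271140217781067), (0.25499001145362854, 0.10441343486309052), 77.58328247070312)
[[0.4589045  0.05942407]
 [0.56087565 0.03697305]
 [0.6157037  0.28599873]
 [0.51373255 0.30844975]]
mag [array([ 0.619, -0.233]), array([ 0.643, -0.317]), array([ 0.718, -0.276]), array([ 0.603, -0.239])]
```

View pics/crop.png

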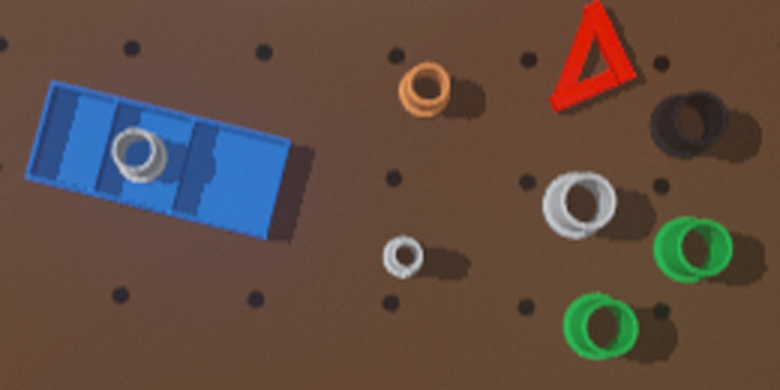

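Crop: the pale steel large sleeve is at crop (580,204), clearly unlike the two greens (692,249), (600,326) and the black (689,124). The small steel sleeve is at crop (403,256). The tote's widest, empty bay is on the right, so tote +x points to the left (world +y).

I'll go above the large sleeve (0.506, -0.260) with the jaws across the tote's row (yaw -12.4°).

>>> {"api": "play_rows", "payload": {"commands": [[[0.05,-0.05,0],[0,0,-0.18]],[[0.1,-0.1,0],[0,0,-0.36]],[[0.14,-0.15,0],[0,0,-0.54]],[[0.18,-0.2,0],[0,0,-0.72]],[[0.21,-0.25,0],[0,0,-0.9]],[[0.23,-0.3,0],[0,0,-1.08]],[[0.24,-0.36,0],[0,0,-1.25]],[[0.25,-0.42,0],[0,0,-1.431]],[[0.255,-0.48,0],[0,0,-1.431]],[[0.26,-0.54,0],[0,0,-1.431]]], "gripper": 0.087}}

```text
time_s: 1.4
position: [0.4783, 0.0436, 0.2212]
tcp_rot: [[0.977, 0.0, 0.215], [-0.215, -0.0, 0.977], [0.0, -1.0, 0.0]]
force: [0.9, -0.5, 0.8]
opening: 0.999
```

>>> {"api": "play_rows", "payload": {"commands": [[[0.005,-0.06,0],[0,0,0]],[[0.01,-0.12,0],[0,0,0]],[[0.015,-0.18,0],[0,0,0]],[[0.02,-0.24,0],[0,0,0]],[[0.028,-0.29,-0.03],[0,0,0]],[[0.028,-0.306,-0.07],[0,0,0]],[[0.028,-0.306,-0.1],[0,0,0]],[[0.028,-0.306,-0.13],[0,0,0]],[[0.028,-0.306,-0.155],[0,0,0]],[[0.028,-0.306,-0.167],[0,0,0]]]}}

```text
time_s: 2.65
position: [0.5054, -0.2598, 0.0526]
tcp_rot: [[0.977, -0.002, 0.215], [-0.215, 0.002, 0.977], [-0.003, -1.0, 0.001]]
force: [-1.1, -0.3, -0.0]
opening: 1.001
```

```bash
python3 - <<'E'
from h import *
s=read_state();print(s['position'],s['force'],s['opening'])
c=cap('side');f=c['frame'][...,::-1]
cv2.imwrite('pics/g1.png',cv2.resize(f[140:340,160:400],None,fx=3,fy=3,interpolation=2))
E
```

```text
[ 0.50544774 -0.25980659  0.0526374 ] [-1.11936988 -0.27035998 -0.04663456] 1.0010342659996159
```

View pics/g1.png

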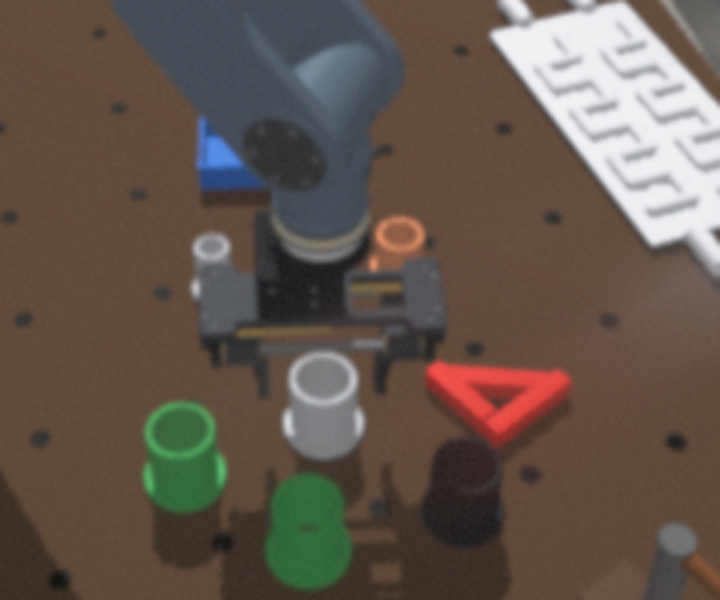

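The jaws straddle the large sleeve (crop 323,400), tips at (263,390) and (380,390). A quick projection will show whether they are centred on it along the view.

```bash
python3 - <<'E'
from h import *
c=cap('side');T=np.linalg.inv(c['cam_to_world'])
s=read_state();p=s['position'];x=s['tcp_rot'][:,0]
def pr(q):
    a=c['mtx']@(T[:3,:3]@q+T[:3,3]);a=a[:2]/a[2];return ((a-[160,140])*3).round(0)
for k in(-.0435,.0435):print('tip',pr(p+x*k-[0,0,.025]))
for z in(0,.008,.065):print(z,pr(np.array([.506,-.26,z])))
P=cloud(c);print(ring(c,P,160+108,140+127,.065,0,16))
E
```

```text
tip [268. 406.]
tip [371. 403.]
0 [320. 426.]
0.008 [320. 420.]
0.065 [320. 377.]
[ 5.071e-01 -2.598e-01  3.050e-02  2.000e+02  6.170e-02]
```

>>> {"api": "play_rows", "payload": {"commands": [[[0,0,0],[0,0,0]],[[0,0,0],[0,0,0]],[[0,0,0],[0,0,0]],[[0,0,0],[0,0,0]],[[0,0,0],[0,0,0]],[[0,0,0],[0,0,0]],[[0,0,0],[0,0,0]],[[0,0,0],[0,0,0]]], "gripper": 0.045}}

```text
time_s: 3.75
position: [0.5065, -0.2605, 0.0547]
tcp_rot: [[0.977, 0.001, 0.215], [-0.215, -0.0, 0.977], [0.001, -1.0, -0.0]]
force: [-0.4, 1.1, 5.3]
opening: 0.62
```

>>> {"api": "play_rows", "payload": {"commands": [[[0,0,0.01],[0,0,0]],[[0,0,0.03],[0,0,0]],[[0,0,0.055],[0,0,0]],[[0,0,0.08],[0,0,0]],[[0,0,0.09],[0,0,0]],[[0,0,0.09],[0,0,0]]]}}

```text
time_s: 4.5
position: [0.5061, -0.2603, 0.1443]
tcp_rot: [[0.977, 0.0, 0.215], [-0.215, -0.0, 0.977], [0.0, -1.0, -0.0]]
force: [-1.1, -0.5, -5.0]
opening: 0.622
```

>>> {"api": "play_rows", "payload": {"commands": [[[0,0.02,0],[0,0,0]],[[0.002,0.06,0],[0,0,0]],[[0.004,0.105,0],[0,0,0]],[[0.006,0.15,0],[0,0,0]],[[0.009,0.2,0],[0,0,0]],[[0.011,0.25,0],[0,0,0]],[[0.013,0.3,0],[0,0,0]],[[0.015,0.34,0],[0,0,0]],[[0.016,0.358,0],[0,0,0]],[[0.016,0.361,0],[0,0,0]]]}}

```text
time_s: 5.75
position: [0.521, 0.102, 0.1435]
tcp_rot: [[0.977, -0.002, 0.213], [-0.213, -0.0, 0.977], [-0.002, -1.0, -0.001]]
force: [-0.3, -0.5, -4.4]
opening: 0.624
```

```bash
python3 - <<'E'
from h import *
s=read_state();print(s['position'],s['force'],s['opening'])
c=cap('side');f=c['frame'][...,::-1]
cv2.imwrite('pics/g2.png',cv2.resize(f[80:260,160:360],None,fx=3,fy=3,interpolation=2))
E
```

```text
[0.52102906 0.10198685 0.14350306] [-0.3072005  -0.45695429 -4.38740187] 0.6239653699264113
```

View pics/g2.png

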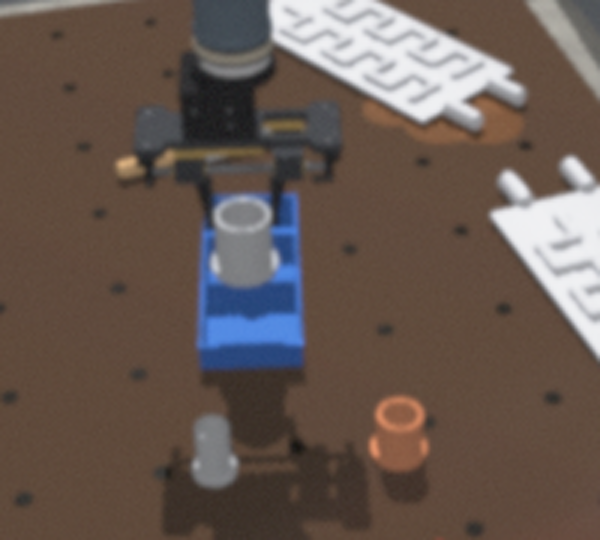

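The large sleeve hangs upright in the jaws at crop (245,240), over the tote as seen from the side. Now I'll lower it.

>>> {"api": "play_rows", "payload": {"commands": [[[0,0,-0.02],[0,0,0]],[[0,0,-0.04],[0,0,0]],[[0,0,-0.06],[0,0,0]],[[0,0,-0.072],[0,0,0]],[[0,0,-0.078],[0,0,0]],[[0,0,-0.082],[0,0,0]],[[0,0,-0.084],[0,0,0]],[[0,0,-0.084],[0,0,0]],[[0,0,-0.084],[0,0,0]]]}}

```text
time_s: 6.92
position: [0.5225, 0.1007, 0.0606]
tcp_rot: [[0.977, 0.001, 0.215], [-0.215, -0.0, 0.977], [0.001, -1.0, 0.0]]
force: [0.0, 0.8, -3.4]
opening: 0.623
```

>>> {"api": "play_rows", "payload": {"commands": [[[0,0,-0.001],[0,0,0]],[[0,0,-0.002],[0,0,0]],[[0,0,-0.003],[0,0,0]],[[0,0,-0.003],[0,0,0]],[[0,0,-0.003],[0,0,0]]]}}

```text
time_s: 7.55
position: [0.5224, 0.1007, 0.0587]
tcp_rot: [[0.977, 0.001, 0.215], [-0.215, 0.0, 0.977], [0.001, -1.0, 0.0]]
force: [-1.7, 0.2, 7.5]
opening: 0.623
```

```bash
python3 - <<'E'
from h import *
s=read_state();print(s['position'],s['force'],s['opening'])
c=cap('side');f=c['frame'][...,::-1];P=cloud(c)
cv2.imwrite('pics/g3.png',cv2.resize(f[100:250,180:330],None,fx=4,fy=4,interpolation=2))
E
```

```text
[0.52237256 0.10072053 0.05869866] [-1.73462763  0.23597706  7.49263596] 0.6229692965459732
```

View pics/g3.png

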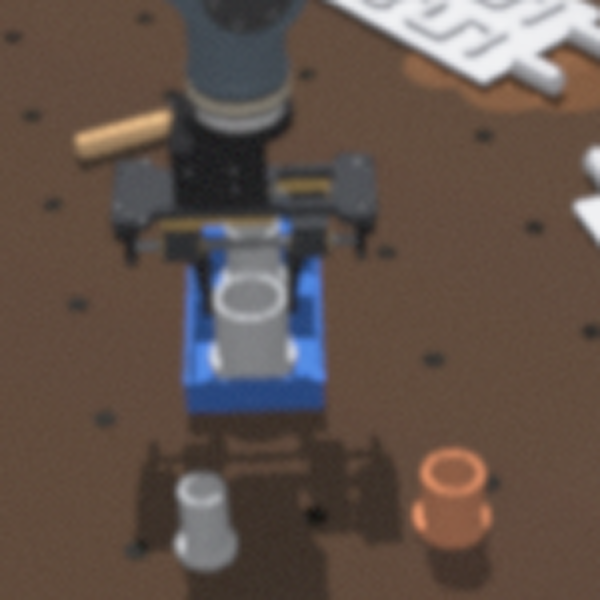

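The large sleeve stands in the tote's near bay at crop (252,330). The force changed from -3.4 to +7.5 N, so it is on the floor. Time to release, retreat and move towards the small sleeve.

>>> {"api": "play_rows", "payload": {"commands": [[[0,0,0],[0,0,0]],[[0,0,0],[0,0,0]],[[0,0,0],[0,0,0]],[[0,0,0],[0,0,0]],[[0,0,0],[0,0,0]],[[0,0,0.02],[0,0,0]],[[0,0,0.05],[0,0,0]],[[0,0,0.09],[0,0,0]],[[0,0,0.11],[0,0,0]],[[0,0,0.11],[0,0,0]]], "gripper": 0.085}}

```text
time_s: 8.85
position: [0.5234, 0.1006, 0.1687]
tcp_rot: [[0.977, 0.004, 0.215], [-0.215, -0.0, 0.977], [0.004, -1.0, 0.001]]
force: [-0.7, -0.9, 0.1]
opening: 0.978
```

>>> {"api": "play_rows", "payload": {"commands": [[[-0.015,-0.04,0],[0,0,0]],[[-0.035,-0.09,0],[0,0,0]],[[-0.055,-0.14,0],[0,0,0]],[[-0.07,-0.175,0],[0,0,0]],[[-0.074,-0.183,-0.01],[0,0,0]],[[-0.074,-0.183,-0.04],[0,0,0]],[[-0.074,-0.183,-0.07],[0,0,0]],[[-0.074,-0.183,-0.1],[0,0,0]],[[-0.074,-0.183,-0.117],[0,0,0]],[[-0.074,-0.183,-0.117],[0,0,0]]]}}

```text
time_s: 10.1
position: [0.4469, -0.0809, 0.0482]
tcp_rot: [[0.977, -0.005, 0.215], [-0.215, 0.002, 0.977], [-0.005, -1.0, 0.001]]
force: [-0.5, 0.7, 0.5]
opening: 0.974
```

```bash
python3 - <<'E'
from h import *
s=read_state();print(s['position'],s['force'],s['opening'])
c=cap('top');P=cloud(c)
print('large',ring(c,P,232,197,.069,0,20),'med',ring(c,P,196,191,.066,0,13))
T=np.linalg.inv(c['cam_to_world'])
c=cap('side');f=c['frame'][...,::-1]
cv2.imwrite('pics/g4.png',cv2.resize(f[120:270,180:330],None,fx=4,fy=4,interpolation=2))
E
```

```text
[ 0.44686042 -0.08087937  0.04818646] [-0.51581017  0.70231632  0.54402184] 0.9744526510265051
large [5.318e-01 9.580e-02 2.560e-02 3.700e+01 6.720e-02] med [5.436e-01 1.922e-01 2.180e-02 6.400e+01 6.420e-02]
```

View pics/g4.png

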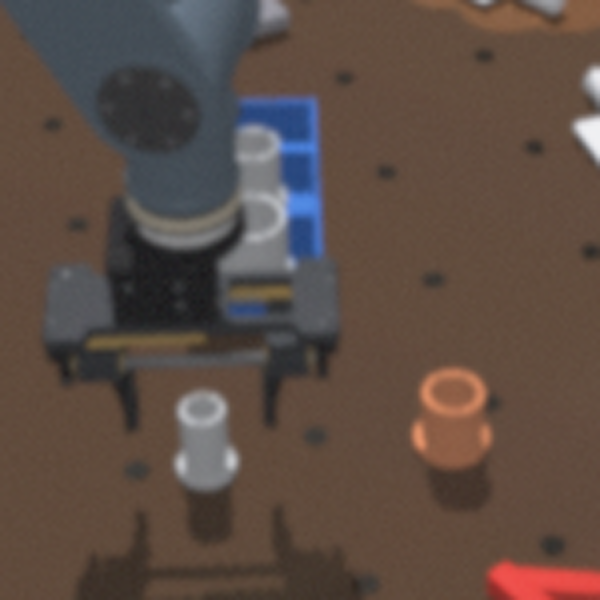

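The jaws straddle the small sleeve (crop 205,440), and the large one stands upright in the tote. The gripper partly hides the large one from above (37 points), so I'll recheck it later. Closing now.

>>> {"api": "play_rows", "payload": {"commands": [[[0,0,0],[0,0,0]],[[0,0,0],[0,0,0]],[[0,0,0],[0,0,0]],[[0,0,0],[0,0,0]],[[0,0,0],[0,0,0]],[[0,0,0],[0,0,0]],[[0,0,0],[0,0,0]],[[0,0,0],[0,0,0]],[[0,0,0],[0,0,0]],[[0,0,0],[0,0,0]]], "gripper": 0.02}}

```text
time_s: 11.45
position: [0.4481, -0.0823, 0.0502]
tcp_rot: [[0.977, -0.0, 0.215], [-0.215, 0.0, 0.977], [-0.0, -1.0, 0.0]]
force: [-0.2, 0.2, 1.2]
opening: 0.349
```

>>> {"api": "play_rows", "payload": {"commands": [[[0,0,0.01],[0,0,0]],[[0,0,0.035],[0,0,0]],[[0,0,0.07],[0,0,0]],[[0,0,0.1],[0,0,0]],[[0,0,0.12],[0,0,0]],[[0,0,0.12],[0,0,0]]]}}

```text
time_s: 12.2
position: [0.4492, -0.0828, 0.1718]
tcp_rot: [[0.977, 0.004, 0.215], [-0.215, -0.002, 0.977], [0.004, -1.0, -0.001]]
force: [0.8, -0.9, -1.2]
opening: 0.352
```

>>> {"api": "play_rows", "payload": {"commands": [[[0.01,0.02,0],[0,0,0]],[[0.02,0.06,0],[0,0,0]],[[0.035,0.105,0],[0,0,0]],[[0.05,0.15,0],[0,0,0]],[[0.065,0.2,0],[0,0,0]],[[0.08,0.25,0],[0,0,0]],[[0.095,0.3,0],[0,0,0]],[[0.107,0.335,0],[0,0,0]],[[0.11,0.345,0],[0,0,0]],[[0.11,0.345,0],[0,0,0]]]}}

```text
time_s: 13.45
position: [0.5572, 0.2624, 0.1689]
tcp_rot: [[0.977, -0.003, 0.214], [-0.214, -0.001, 0.977], [-0.002, -1.0, -0.002]]
force: [-0.5, -0.3, -3.1]
opening: 0.35
```

```bash
python3 - <<'E'
from h import *
s=read_state();print(s['position'],s['force'],s['opening'])
c=cap('top','t2');P=cloud(c)
print('large',ring(c,P,232,197,.069,0,18))
c=cap('side');f=c['frame'][...,::-1]
a=cv2.imread('pics/t2.png')[140:260,130:270]
b=f[90:240,190:330]
cv2.imwrite('pics/g5.png',np.hstack([cv2.resize(a,(400,343),interpolation=2),cv2.resize(b,(400,343),interpolation=2)]))
E
```

```text
[0.55721011 0.26239962 0.1688811 ] [-0.45613655 -0.25586374 -3.11352771] 0.3495643551630297
large [5.216e-01 1.011e-01 2.810e-02 9.900e+01 6.750e-02]
```

View pics/g5.png

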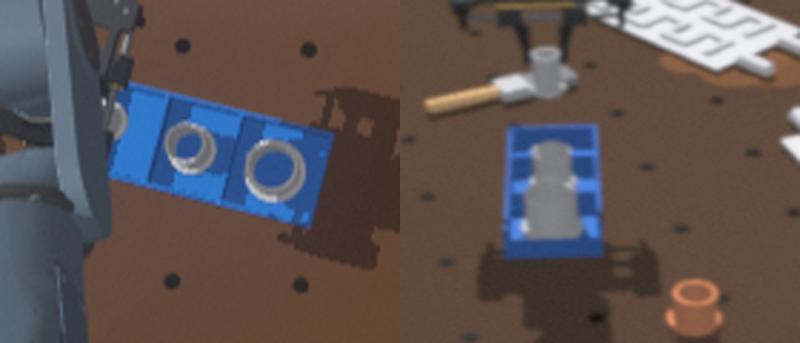

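Left (top): the large sleeve is upright and roughly centred in its bay at (275,170), measured (0.5216, 0.1011). Right (side): the small sleeve hangs upright at (545,70). Now I'll lower it.

>>> {"api": "play_rows", "payload": {"commands": [[[0,0,-0.025],[0,0,0]],[[0,0,-0.05],[0,0,0]],[[0,0,-0.075],[0,0,0]],[[0,0,-0.095],[0,0,0]],[[0,0,-0.106],[0,0,0]],[[0,0,-0.112],[0,0,0]],[[0,0,-0.114],[0,0,0]],[[0,0,-0.114],[0,0,0]],[[0,0,-0.114],[0,0,0]]]}}

```text
time_s: 14.68
position: [0.5587, 0.2628, 0.0569]
tcp_rot: [[0.977, 0.001, 0.215], [-0.215, 0.0, 0.977], [0.001, -1.0, 0.001]]
force: [-0.2, 0.7, -2.0]
opening: 0.349
```

>>> {"api": "play_rows", "payload": {"commands": [[[0,0,-0.001],[0,0,0]],[[0,0,-0.002],[0,0,0]],[[0,0,-0.003],[0,0,0]],[[0,0,-0.003],[0,0,0]],[[0,0,-0.003],[0,0,0]]]}}

```text
time_s: 15.3
position: [0.5583, 0.2628, 0.0542]
tcp_rot: [[0.977, 0.0, 0.215], [-0.215, 0.0, 0.977], [0.0, -1.0, 0.0]]
force: [-2.1, -0.5, 4.8]
opening: 0.352
```

```bash
python3 - <<'E'
from h import *
s=read_state();print(s['position'],s['force'],s['opening'])
c=cap('side');f=c['frame'][...,::-1]
cv2.imwrite('pics/g6.png',cv2.resize(f[90:240,170:320],None,fx=4,fy=4,interpolation=2))
E
```

```text
[0.55832697 0.26276296 0.05424473] [-2.11069833 -0.52099498  4.76760504] 0.35174767507886195
```

View pics/g6.png

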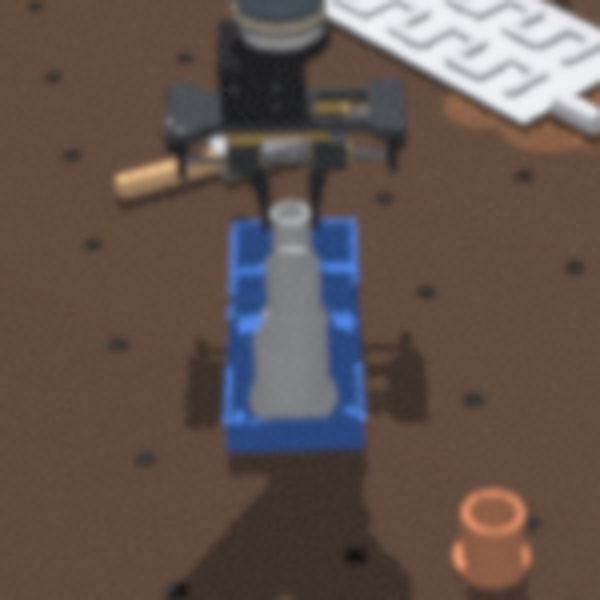

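The small sleeve is in the far bay (crop 292,225), and +4.8 N shows floor contact. Next I release to 50 mm, since the fingers are inside the bay walls, and then rise and move clear.

>>> {"api": "play_rows", "payload": {"commands": [[[0,0,0],[0,0,0]],[[0,0,0],[0,0,0]],[[0,0,0],[0,0,0]],[[0,0,0],[0,0,0]],[[0,0,0],[0,0,0]],[[0,0,0.02],[0,0,0]],[[0,0,0.05],[0,0,0]],[[0,0,0.09],[0,0,0]],[[0,0,0.13],[0,0,0]],[[0,0,0.15],[0,0,0]]], "gripper": 0.052}}

```text
time_s: 16.6
position: [0.5593, 0.263, 0.2059]
tcp_rot: [[0.977, 0.004, 0.215], [-0.215, 0.001, 0.977], [0.004, -1.0, 0.002]]
force: [0.4, -0.3, -0.1]
opening: 0.596
```

>>> {"api": "play_rows", "payload": {"commands": [[[-0.04,0.05,0],[0,0,0]],[[-0.08,0.1,0],[0,0,0]],[[-0.12,0.15,0],[0,0,0]],[[-0.16,0.2,0],[0,0,0]],[[-0.2,0.25,0],[0,0,0]],[[-0.22,0.29,0],[0,0,0]],[[-0.24,0.32,0],[0,0,0]],[[-0.24,0.32,0],[0,0,0]],[[-0.24,0.32,0],[0,0,0]]]}}

```text
time_s: 17.73
position: [0.3183, 0.582, 0.2029]
tcp_rot: [[0.977, -0.0, 0.215], [-0.215, -0.001, 0.977], [0.0, -1.0, -0.001]]
force: [-0.0, 0.1, -0.4]
opening: 0.592
```

```bash
python3 - <<'E'
from h import *
s=read_state();print(s['position'],s['force'],s['opening'],s['time_s'])
c=cap('top','t3');P=cloud(c)
C=np.array([.5373,.1727]);X=np.array([.215,.977]);Y=np.array([-.977,.215])
T=np.linalg.inv(c['cam_to_world'])
for n,x,y,h,b,o in(('large',.5216,.1011,.069,18,-.075),('medium',.5438,.1924,.066,13,.016),('small',.5583,.2628,.064,11,.091),('copper',.622,-.1005,.05,13,0)):
    a=c['mtx']@(T[:3,:3]@[x,y,h]+T[:3,3]);u,v=(a[:2]/a[2]).astype(int)
    r=ring(c,P,u,v,h,0,b);d=r[:2]-C;print(n,r,'bay x,y mm',((d@X-o)*1e3).round(1),(d@Y*1e3).round(1))
a=cv2.imread('pics/t3.png')[130:260,90:370];cv2.imwrite('pics/t3c.png',cv2.resize(a,None,fx=2.8,fy=2.8,interpolation=2))
E
```

```text
[0.31829292 0.58197362 0.20291143] [-0.00685323  0.09085258 -0.35718166] 0.5921082407116549 17.725
large [5.224e-01 1.005e-01 2.780e-02 9.800e+01 6.760e-02] bay x,y mm 1.3 -1.0
medium [5.437e-01 1.918e-01 2.230e-02 6.800e+01 6.480e-02] bay x,y mm 4.0 -2.1
small [5.581e-01 2.626e-01 1.620e-02 5.500e+01 6.200e-02] bay x,y mm 1.3 -1.0
copper [ 6.214e-01 -1.007e-01  2.210e-02  8.000e+01  4.810e-02] bay x,y mm -249.0 -140.9
```

View pics/t3c.png

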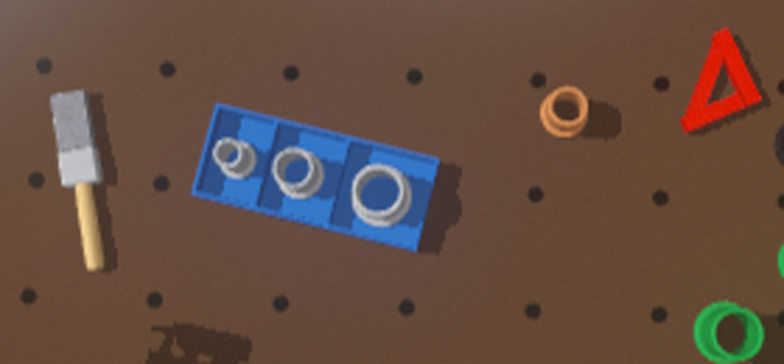

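The final view shows the small sleeve (235,158) and the large one (380,195) upright in their bays. The medium sleeve, copper sleeve, magnet and brush look unmoved. I'm handing in.

```bash
python3 -c "
from rig import *
print(hand_in())"
```

```text
the job is handed in; nothing more can be done
None
```

Both loose steel sleeves are in the tote: the large one in the large compartment, the small one in the small. I lowered each until the force reading showed floor contact, then let go, and handed the job in at about 18 s of the 53 s limit.

**Sleeve positions:** the last top view put each sleeve about 1.3 mm along the row and 1.0 mm across from its compartment centre. Both stood upright, with rim heights fitting sleeves on the floor. The gripper was clear, with about zero force.

**Other objects:** the copper sleeve and the medium sleeve measured within 1 mm of their starts. I checked the magnet square and the brush only by eye; they looked unmoved.

**Disagreement:** the medium sleeve measured about 4 mm further along the row than the description suggests. My tote position could therefore be off by a few millimetres, well inside the 18 and 22 mm limits. One mid-job reading of the large sleeve was also off, because the gripper partly hid it; two later clear views agreed.

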